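# Spot temperature of a heat sink in an opened television

## Task

Check how hot the silver heat sink runs: lift the yellow infrared thermometer out of its well in the grey dock and hold it still for about two seconds, upright with its lens pointing straight down at the middle of the silver finned heat sink on one of the green boards, about 6 cm clear above it. Then stand it upright back in the well it came from and let go. Leave the white and blue inspection lamp standing in the other well.

Things in the scene. Friction and masses are not known exactly. Their poses are not given: they have to be found in the camera images.
- thermometer_centre (a point): Centre of a yellow infrared thermometer, 110 mm tall, 55 mm above its underside; 0.18 kg. z axis: up to its black cap; the lens in the middle of the underside looks along -z. Black round hood 48 mm across, 28 mm high; yellow body above it to 98 mm, 44 mm along x, 36 mm along y. Grip the 36 mm (fingers closing along y) about 17 mm above this centre. Stands upright in a dock well, axes as the dock's.
- dock: Low grey dock fixed on the table, 190 x 86 mm; origin: middle of its underside, z up. Two wells 70 x 70 mm, centred 55 mm either side along its x; well floors 6 mm, rims 20 mm above the table. The thermometer starts in the middle of one well (either), the lamp in the other.
- silver_sink_top (a point): Middle of the top of the silver finned heat sink, 44 x 44 x 20 mm, on one of the two green circuit boards fixed in an opened television lying on its face; top about 60 mm above the table; z up. The other green board has a black heat sink of the same size (not to be measured); the cream board has yellow transformers and upright parts up to 30 mm tall. Their order varies.
- lamp_centre (a point): White and blue round inspection lamp, 110 mm tall, 48 mm across at the foot and 36 mm above, standing upright in the other well of the dock; the point is its centre, 55 mm above its underside. It is not needed and must stay there.
There are look-alikes about, which are no part of the job. Of the things like the part that bears thermometer_centre, leave any that is pink, purple or turquoise; of the rest the larger one is meant.

How it is judged (in metres and radians):
On the way:
1. the thermometer is held still (20 mm/s, 0.2 rad/s), within 15 degrees of upright, lens line within 16 mm each way of the middle of the silver heat sink's top, lens 20 to 110 mm above it (x of silver_sink_top in the frame of thermometer_centre between -0.016 and 0.016 m and y of silver_sink_top in the frame of thermometer_centre between -0.016 and 0.016 m and z of silver_sink_top in the frame of thermometer_centre between -0.165 and -0.075 m and angle between thermometer_centre's own z axis and vertical below 0.26 rad and linear speed of thermometer below 0.02 m/s and angular speed of thermometer below 0.2 rad/s), for 1.5 s.
At the end, for the whole second after the job is handed in: The thermometer stands at rest on the floor of the well it came from (its centre within 20 mm of where it started and under 68 mm above the table, within 7 degrees of upright), released, and the lamp still stands in its own well (distance of thermometer_centre from where it was at the start of the episode below 0.02 m and height (world z) of thermometer_centre below 0.068 m and angle between thermometer_centre's own z axis and vertical below 0.12 rad and linear speed of thermometer below 0.02 m/s and distance of lamp_centre from where it was at the start of the episode below 0.03 m and angle between lamp_centre's own z axis and vertical below 0.2 rad); the robot touches nothing.
It fails at once if the inspection lamp is lifted, shoved more than 30 mm or tipped over (distance of lamp_centre from where it was at the start of the episode above 0.03 m or angle between lamp_centre's own z axis and vertical above 0.3 rad).
It also fails if it takes over 61 s, if anything falls off the work surface, if the arm or the gripper's body presses on something with over 40 N, if the wrist force passes 120 N, or if a joint passes its speed limit or range.

## Robot

A 6-joint arm with a two-finger parallel gripper is mounted at the origin on the work surface. World frame = base frame: x ahead of the robot, y to its left, z up, the work surface at z = 0. Lengths are in mm, angles in rad, forces in N, time in s.
With the tool pointing down it reaches from about 350 to 975 mm from the base axis. Payload 7.1 kg.
Tool frame: the origin (TCP) lies on the mounting face of the last link; the fingertips stand 182 mm ahead of it and the grasp point (between the pads) lies 163 mm ahead of it (ctrl.finger_overhang is the distance from the TCP to the fingertips, in mm); z points along the fingers, y is the direction in which the jaws open and shut (so a half turn about z gives the same grasp; the last joint's range is limited). The gripper opens to 88 mm and grips with 3 to 60 N. Pads are 20 mm wide; open, the fingers measure 115 mm over their backs; the gripper's body (75 mm by 178 mm) begins 61 mm behind the grasp point.
Start: joints at [-1.22, 0.423, 1.63, -0, 1.089, -0.019], TCP at [225.91, -582.727, 404.675] pointing down, gripper open.
Joint ranges: [-3, 3], [-0.9, 2.11], [0.09, 2.58], [-1.31, 4.45], [0.11, 2.69], [-2.54, 2.54]. Speed limits (rad/s): [2.39, 2.39, 3.01, 3.14, 3.14, 3.14].

## Interface

Orientations are given as a rotation vector (axis times angle).
In Python, from workcell import ctrl, viewer, recognise gives the robot as it stands.
- The arm moves only by the shell command python3 -m handwheel 'ROWS'. ROWS is JSON, a list of rows, each an object of numbers: "gripper": the closure, from 0 (fully open) to 1 (shut); "tx", "ty", "tz": the shift along the tool's x, y, z in m; "rx", "ry", "rz": the turn, a rotation vector about the tool's x, y, z in degrees. In form: [{"gripper": .., "tx": .., "ty": .., "tz": .., "rx": .., "ry": .., "rz": ..}, ...]. A call has 1 to 8 rows; each row shifts and turns the commanded pose from where the row before left it, along the tool's axes as they then stand; what a row does not reach is not made up. A row lasts 1/8 s, in which the tool goes at most 62.5 mm and 10.7 degrees, less where a joint would pass 70% of its speed; a pose out of reach is approached as far as the arm can. A call with a gripper value outside its range is refused whole. The fingers move at their own pace and stop on an object; the grip force is fixed at half the most. Time passes only in rows, so rows that do not move let the fingers close. It gives the time, the measured TCP pose, the force and the opening at its end, in the units of the state.
- ctrl.get_obs(): the state, without advancing time (a new reading comes with each control period).
- viewer.get_image(name): name is "scene" or "top" or "wrist"; returns a dict with "image" (400x640x3 uint8, red, green, blue), "range_z" (400x640 float32, mm along the optical axis (not along the pixel's ray), 0 where there is no reading), "vfov" (degrees; the focal length in pixels is half the picture's height over the tangent of half this angle, whatever the lens; pixels are square), "cx", "cy" (the principal point, pixels), "extrinsics" (4x4, takes a point from world to camera coordinates); the wrist camera has in their place "T_tool_cam" (4x4, takes a point from camera to tool coordinates, whose origin is the TCP and whose axes are the flange's). Camera axes: x right, y up, looking along -z (the intrinsics and any distortion apply to the point x, -y, -z); pixel columns grow to the right and rows downward; lengths in mm; the calibration is good to about 2 mm. A picture is of the moment at which its call begins: read the wrist's pose just before it.
- ctrl.close_job(): hands the job in, once; it reports no verdict.
Trained networks look in a picture, given as the dict that the camera call returned (one of the last four; its "shot" number tells which), for a name from the list of things; names that differ only in an ending like _2 or _b are one class to them, and where a whole thing is asked for, a point or a joint stands for the part that bears it (a point fixed in the world has none). Each returns a list of dicts, best first, with "p" (0 to 1); they miss things now and then, are a little off and sometimes report something else, mostly with a low value. They report only what shows in the picture. A call takes as long as a camera call. They do not tell look-alikes from the thing itself.
- recognise(picture, name): "xy" ([column, row] as shares, 0 to 1, of the picture: columns of its width, rows of its height, amid what is visible of it).
The state is a dict: "t": time; "qpos": joint angles; "qvel": joint speeds; "joint_torque": joint torques, N m; "ee_pos": TCP position; "orientation": TCP orientation; "ft_force": force on the tool from outside, world axes, zero at the start; "moment": the same for the moment, N m; "width": finger opening in mm.
Only numpy, scipy, OpenCV 4.12 (cv2) and the standard library are available. Lean on these libraries where they do the work, as an engineer would, in place of code of your own. Each camera call takes 0.05 s, during which the arm holds its last target.

## Working session

There is one attempt and no reset: what is moved stays moved. The work goes in short steps, Python scripts to look and compute and a shell command to move; the robot and the scene stay as the last step left them, time stands still between calls to the robot, and variables do not carry over. Pictures are saved under pics/ and viewed, and the job is handed in when it is done.

```bash
ls; mkdir -p pics; cat > h.py <<'E'
import numpy as np, cv2
from workcell import ctrl, viewer, recognise
from scipy.spatial.transform import Rotation as R
def toolT(o):
    T=np.eye(4);T[:3,:3]=R.from_rotvec(o['orientation']).as_matrix();T[:3,3]=o['ee_pos'];return T
def camworld(d,o=None):
    if 'extrinsics' in d: return np.linalg.inv(np.array(d['extrinsics']))
    return toolT(o)@np.array(d['T_tool_cam'])
def cloud(d,o=None):
    z=d['range_z'].astype(float);h,w=z.shape
    f=h/2/np.tan(np.radians(d['vfov'])/2)
    u,v=np.meshgrid(np.arange(w),np.arange(h))
    P=np.stack([(u-d['cx'])/f*z,-(v-d['cy'])/f*z,-z,np.ones_like(z)],-1)
    W=(P@camworld(d,o).T)[...,:3];W[z==0]=np.nan
    return W
def save(d,n): cv2.imwrite('pics/'+n,d['image'][...,::-1])
E
python3 - <<'E'
from h import *
o=ctrl.get_obs();print(o)
for n in ['scene','top','wrist']:
    d=viewer.get_image(n);save(d,n+'0.png')
    print(n,{k:v for k,v in d.items() if k not in('image','range_z')})
    np.save(n+'0.npy',cloud(d,o))
    for nm in ['thermometer_centre','dock','silver_sink_top','lamp_centre']:
        try: print(nm,[(round(r['p'],2),np.round(np.array(r['xy'])*[640,400]).tolist()) for r in recognise(d,nm)])
        except Exception as e: print(nm,e)
E
```

```text
pics
{'t': 0.0, 'qpos': array([-1.22001800e+00,  4.23797867e-01,  1.63069589e+00, -1.29967097e-06,
        1.08857918e+00, -1.90089641e-02]), 'qvel': array([ 0.00080673,  0.00132771, -0.00010588,  0.00032637,  0.00135116,
        0.0001215 ]), 'joint_torque': array([ 6.01781849e-04, -5.44636095e+01, -2.73667234e+01,  6.44524838e-02,
        2.27938994e-02, -1.03405578e-04]), 'ee_pos': array([ 225.80689001, -582.47918048,  403.92600672]), 'orientation': array([-3.08661166e+00, -5.77289219e-01,  3.85556306e-04]), 'ft_force': array([ 0.08121494, -0.5217707 ,  0.18416242]), 'moment': array([-0.00338464, -0.01193002, -0.03388793]), 'width': 87.74535319436868}
scene {'vfov': 53.19810369511235, 'cx': 324.40937212480355, 'cy': 200.66299687743842, 'extrinsics': array([[-1.79787875e-01,  9.83565579e-01, -1.65852856e-02,
         1.50608695e+02],
       [-6.14016986e-01, -9.90331666e-02,  7.83055281e-01,
         2.61195065e+02],
       [ 7.68543728e-01,  1.50967492e-01,  6.21730935e-01,
        -1.45100359e+03],
       [ 0.00000000e+00,  0.00000000e+00,  0.00000000e+00,
         1.00000000e+00
[... 799 characters left out ...]
0]), (0.73, [460.0, 228.0]), (0.72, [490.0, 201.0]), (0.59, [408.0, 157.0])]
dock [(0.59, [413.0, 221.0])]
silver_sink_top [(0.72, [178.0, 204.0])]
lamp_centre [(0.85, [423.0, 243.0])]
wrist {'vfov': 66.23106726397363, 'cx': 320.2968775409797, 'cy': 203.08863202218248, 'T_tool_cam': array([[-1.28813360e-03,  9.64223710e-01,  2.65086735e-01,
         7.23508839e+01],
       [ 9.99998886e-01,  1.44191008e-03, -3.85502954e-04,
        -5.43657332e-01],
       [-7.53942324e-04,  2.65085943e-01, -9.64224494e-01,
         1.97155405e+01],
       [ 0.00000000e+00,  0.00000000e+00,  0.00000000e+00,
         1.00000000e+00]]), 'shot': 3}
thermometer_centre []
dock []
silver_sink_top []
lamp_centre []
```

View pics/scene0.png

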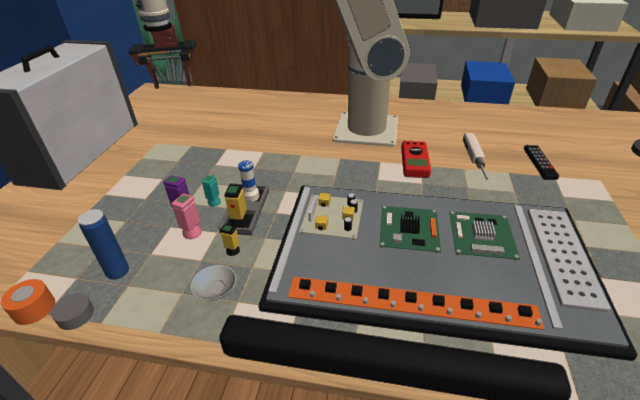

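View pics/top0.png

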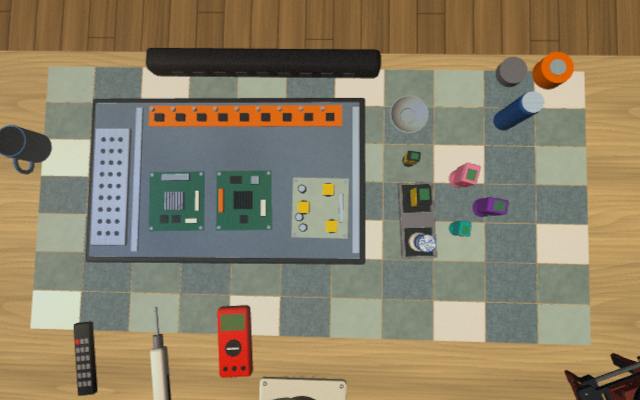

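Thermometer candidates, by scene pixel:
- yellow in the dock (235,203)
- small yellow (230,240)
- pink (187,216)
- purple (176,190)
- turquoise (211,190)

By the description it is the larger yellow one, standing in the dock. In the top view that is (418,197), with the lamp at (423,243) and the silver sink at (174,201).

```bash
python3 - <<'E'
from h import *
T=np.load('top0.npy');S=np.load('scene0.npy')
im=cv2.imread('pics/top0.png');sc=cv2.imread('pics/scene0.png')
a=cv2.resize(im[170:270,380:500],None,fx=4,fy=4,interpolation=cv2.INTER_CUBIC)
b=cv2.resize(sc[150:270,160:290],None,fx=3,fy=3,interpolation=cv2.INTER_CUBIC)
c=np.zeros((max(a.shape[0],b.shape[0]),480+390,3),np.uint8);c[:400,:480]=a;c[:360,480:]=b
c=c[:, :870];cv2.imwrite('pics/crop0.png',cv2.resize(c,(800,368)))
t=T.copy()
def blob(W,x0,x1,y0,y1,z0,z1,img=None,nm=''):
    m=(W[...,0]>x0)&(W[...,0]<x1)&(W[...,1]>y0)&(W[...,1]<y1)&(W[...,2]>z0)&(W[...,2]<z1)
    P=W[m]
    if len(P)<5: print(nm,'few');return
    r=cv2.minAreaRect(P[:,:2].astype(np.float32))
    print(nm,len(P),P.mean(0).round(1),np.round(r[0],1),np.round(r[1],1),round(r[2],1),'z',np.percentile(P[:,2],[5,50,95]).round(1))
for p in [(418,197),(422,240),(174,201),(413,221),(410,157),(430,188)]: print(p,T[p[1],p[0]].round(1))
for p in [(235,190),(247,165),(484,229),(250,215)]: print('s',p,S[p[1],p[0]].round(1))
for nm,W in (('top',T),('scene',S)):
    c=T[221,413]
    blob(W,c[0]-130,c[0]+130,c[1]-70,c[1]+70,14,24,nm=nm+' rim')
    blob(W,c[0]-10,c[0]+130,c[1]-70,c[1]+70,100,125,nm=nm+' thermtop')
    blob(W,c[0]-130,c[0]-10,c[1]-70,c[1]+70,100,125,nm=nm+' lamptop')
    k=T[201,174]
    blob(W,k[0]-45,k[0]+45,k[1]-45,k[1]+45,54,66,nm=nm+' sink')
E
```

```text
(418, 197) [ 562.4 -261.6  115.7]
(422, 240) [ 463.7 -271.6  113.8]
(174, 201) [545.1 330.1  61.8]
(413, 221) [ 508.2 -267.6   20.8]
(410, 157) [ 661.6 -249.    78.9]
(430, 188) [ 584.  -289.6  113.1]
s (235, 190) [ 573.2 -269.3  115.2]
s (247, 165) [ 462.3 -276.7  115.5]
s (484, 229) [556.6 330.   59.8]
s (250, 215) [ 537.5 -258.     6.1]
top rim 1025 [ 512.  -275.8   20.4] [ 511.7 -279.5] [190.2  87.3] 3.4 z [16.6 20.5 23.2]
top thermtop 321 [ 566.2 -274.1  115.8] [ 566.3 -275.5] [45.3 34.9] 4.0 z [104.  116.8 119.4]
top lamptop 259 [ 457.2 -281.9  116.4] [ 457.2 -282.6] [37.  40.1] 4.0 z [112.8 116.6 119.3]
top sink 295 [546.5 331.2  60. ] [546.6 331.4] [43.  46.3] 1.1 z [55.  60.2 64.4]
scene rim 537 [ 532.  -262.7   18.8] [ 512.9 -279.9] [194.3  87.7] 3.5 z [14.6 19.1 22.1]
scene thermtop 230 [ 574.2 -273.2  112.4] [ 568.9 -275.8] [47.7 35.9] 3.0 z [101.2 114.9 117. ]
scene lamptop 161 [ 463.6 -280.9  112.8] [ 459.8 -282.5] [39.3 38.9] 58.8 z [101.9 114.9 117.1]
scene sink 213 [550.  330.9  58.2] [549.  331.1] [45.3 45. ] 2.4 z [54.6 58.6 61. ]
```

View pics/crop0.png

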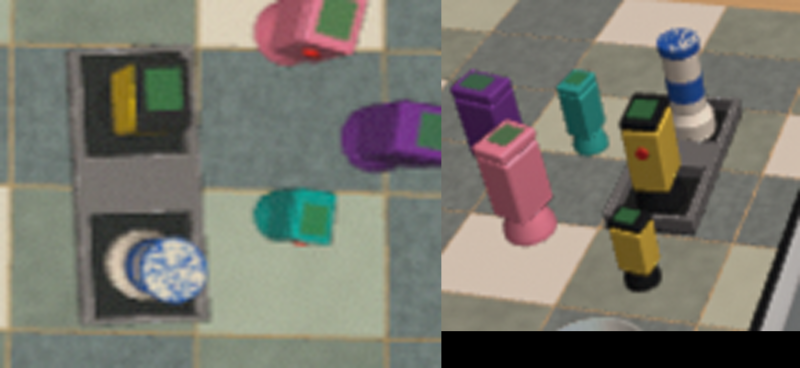

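```bash
cat > go.py <<'E'
from h import *
import sys
def go(x,y,z,yaw):  # tcp target; yaw: angle deg of jaw axis (tool y) in world, mod 180
    o=ctrl.get_obs();T=toolT(o);Rm=T[:3,:3]
    print('t',round(o['t'],2),'pos',o['ee_pos'].round(1),'w',round(o['width'],1),'F',o['ft_force'].round(1),'q',o['qpos'].round(2))
    print('toolx',Rm[:,0].round(3),'tooly',Rm[:,1].round(3),'toolz',Rm[:,2].round(4))
    d=np.array([x,y,z])-o['ee_pos']
    print('delta now tool mm',(Rm.T@d).round(1))
    for k in (0,180):
        a=np.radians(yaw+k);yv=np.array([-0,0,0.])+[np.cos(a),np.sin(a),0];zv=np.array([0,0,-1.]);xv=np.cross(yv,zv)
        G=np.stack([xv,yv,zv],1)
        print(k,'rot tool deg',np.degrees(R.from_matrix(Rm.T@G).as_rotvec()).round(2),'delta in goal axes',(G.T@d).round(1))
if __name__=='__main__': go(*map(float,sys.argv[1:]))
E
python3 go.py 567.5 -275.6 241 93.6; python3 - <<'E'
from h import *
T=np.load('top0.npy')
for n,(u,v) in dict(pink=(465,175),pur=(490,206),tur=(460,228),sm=(412,158)).items():
    P=T[v-12:v+12,u-16:u+16].reshape(-1,3);P=P[P[:,2]>12];print(n,P.min(0).round(),P.max(0).round())
P=T[90:270,80:375].reshape(-1,3);print(np.nanmax(P[:,2]))
E
```

```text
t 0.75 pos [ 225.9 -582.7  404.7] w 87.9 F [0.1 1.  0. ] q [-1.22  0.42  1.63 -0.    1.09 -0.02]
toolx [ 0.932  0.361 -0.   ] tooly [ 0.361 -0.932  0.   ] toolz [ 0.e+00 -1.e-04 -1.e+00]
delta now tool mm [ 429.5 -162.9  163.7]
0 rot tool deg [ 0.0000e+00  1.0000e-02 -1.6241e+02] delta in goal axes [-360.2  285.1  163.7]
180 rot tool deg [ 1.000e-02 -0.000e+00  1.759e+01] delta in goal axes [ 360.2 -285.1  163.7]
pink [ 596. -406.   12.] [ 644. -363.  115.]
pur [ 524. -463.   12.] [ 566. -421.  116.]
tur [ 474. -393.   12.] [ 510. -362.   88.]
sm [ 652. -274.   13.] [ 678. -242.   82.]
76.97833473246726
```

```bash
python3 -m handwheel '[{"rz":8.8},{"rz":8.8},{"tx":0.06,"ty":-0.0475},{"tx":0.06,"ty":-0.0475},{"tx":0.06,"ty":-0.0475},{"tx":0.06,"ty":-0.0475},{"tx":0.06,"ty":-0.0475},{"tx":0.03,"ty":-0.024}]'; python3 go.py 567.5 -275.6 241 93.6
```

```text
t 0.75 pos [ 225.9 -582.7  404.7] w 87.9 F [0.1 1.  0. ] q [-1.22  0.42  1.63 -0.    1.09 -0.02]
toolx [ 0.932  0.361 -0.   ] tooly [ 0.361 -0.932  0.   ] toolz [ 0.e+00 -1.e-04 -1.e+00]
delta now tool mm [ 429.5 -162.9  163.7]
0 rot tool deg [ 0.0000e+00  1.0000e-02 -1.6241e+02] delta in goal axes [-360.2  285.1  163.7]
180 rot tool deg [ 1.000e-02 -0.000e+00  1.759e+01] delta in goal axes [ 360.2 -285.1  163.7]$[0]: bad value
```

```bash
python3 -m handwheel '[{"gripper":0,"tx":0,"ty":0,"tz":0,"rx":0,"ry":0,"rz":8.8},{"gripper":0,"tx":0,"ty":0,"tz":0,"rx":0,"ry":0,"rz":8.8},{"gripper":0,"tx":0.06,"ty":-0.0475,"tz":0,"rx":0,"ry":0,"rz":0},{"gripper":0,"tx":0.06,"ty":-0.0475,"tz":0,"rx":0,"ry":0,"rz":0}]'; python3 go.py 567.5 -275.6 241 93.6
```

```text
t: 1.25
ee_pos: [319.3, -498.6, 404.7]
orientation: [3.14, 0.095, 0.0]
ft_force: [0.5, 0.7, -0.0]
width: 87.9
t 1.25 pos [ 319.3 -498.6  404.7] w 87.9 F [ 0.5  0.7 -0. ] q [-1.02  0.38  1.7   0.    1.06  0.49]
toolx [0.998 0.06  0.   ] tooly [ 0.06  -0.998  0.   ] toolz [ 3.e-04 -2.e-04 -1.e+00]
delta now tool mm [ 261.1 -207.6  163.7]
0 rot tool deg [-2.0000e-02 -2.0000e-02  1.7986e+02] delta in goal axes [-261.7  206.9  163.7]
180 rot tool deg [ 0.01 -0.01 -0.14] delta in goal axes [ 261.7 -206.9  163.7]
```

```bash
python3 -m handwheel '[{"gripper":0,"tx":0.06,"ty":-0.0475,"tz":0,"rx":0,"ry":0,"rz":0},{"gripper":0,"tx":0.06,"ty":-0.0475,"tz":0,"rx":0,"ry":0,"rz":0},{"gripper":0,"tx":0.06,"ty":-0.0475,"tz":0,"rx":0,"ry":0,"rz":0},{"gripper":0,"tx":0.03,"ty":-0.024,"tz":0,"rx":0,"ry":0,"rz":0},{"gripper":0,"tx":0,"ty":0,"tz":0,"rx":0,"ry":0,"rz":0},{"gripper":0,"tx":0,"ty":0,"tz":0,"rx":0,"ry":0,"rz":0}]'; python3 go.py 567.5 -275.6 241 93.6
python3 - <<'E'
from h import *
o=ctrl.get_obs();d=viewer.get_image('wrist');save(d,'w1.png');W=cloud(d,o)
m=(abs(W[...,0]-567)<60)&(abs(W[...,1]+275)<45)&(W[...,2]>100)
P=W[m];print(len(P),P.mean(0),cv2.minAreaRect(P[:,:2].astype(np.float32)),np.percentile(P[:,2],[10,50,90]))
m=(abs(W[...,0]-567)<40)&(abs(W[...,1]+275)<40)&(W[...,2]>35)
P=W[m];print(len(P),cv2.minAreaRect(P[:,:2].astype(np.float32)))
E
```

```text
t: 2.0
ee_pos: [486.4, -348.2, 404.6]
orientation: [3.14, 0.099, -0.001]
ft_force: [0.7, 0.9, 0.5]
width: 87.9
t 2.0 pos [ 486.4 -348.2  404.6] w 87.9 F [0.7 0.9 0.5] q [-0.64  0.38  1.69 -0.    1.07  0.87]
toolx [ 0.998  0.063 -0.   ] tooly [ 0.063 -0.998  0.   ] toolz [-4.e-04 -2.e-04 -1.e+00]
delta now tool mm [ 85.6 -67.4 163.6]
0 rot tool deg [-4.0000e-02  1.0000e-02 -1.7999e+02] delta in goal axes [-85.5  67.4 163.6]
180 rot tool deg [0.01 0.02 0.01] delta in goal axes [ 85.5 -67.4 163.6]
15675 [ 521.15914614 -290.68137092  289.07024804] ((547.7334594726562, -289.1543884277344), (87.2047119140625, 54.29226303100586), 5.785693168640137) [116.69107884 320.15179162 327.13649636]
2896 ((567.3261108398438, -278.228515625), (44.9304313659668, 35.61777114868164), 3.665274143218994)
```

View pics/w1.png

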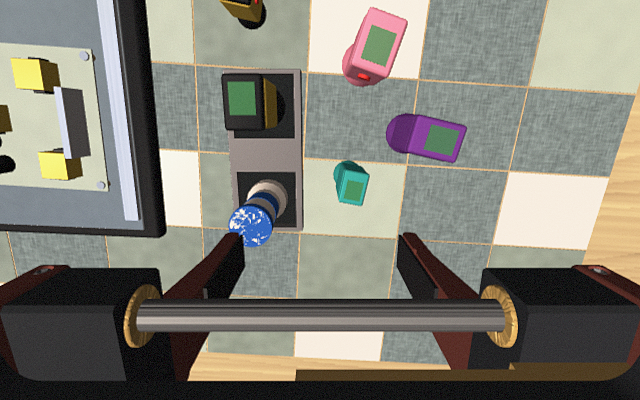

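The wrist view agrees within 3 mm: thermometer at (240,100) px, lamp at (255,225) px, pink, purple and turquoise to the right. I'll centre above the thermometer, then descend.

```bash
python3 -m handwheel '[{"gripper":0,"tx":0.0285,"ty":-0.022,"tz":0,"rx":0,"ry":0,"rz":0},{"gripper":0,"tx":0.0285,"ty":-0.022,"tz":0,"rx":0,"ry":0,"rz":0},{"gripper":0,"tx":0.0285,"ty":-0.022,"tz":0,"rx":0,"ry":0,"rz":0},{"gripper":0,"tx":0,"ty":0,"tz":0.03,"rx":0,"ry":0,"rz":0},{"gripper":0,"tx":0,"ty":0,"tz":0.03,"rx":0,"ry":0,"rz":0},{"gripper":0,"tx":0,"ty":0,"tz":0,"rx":0,"ry":0,"rz":0},{"gripper":0,"tx":0,"ty":0,"tz":0,"rx":0,"ry":0,"rz":0}]'; python3 go.py 567.5 -277 241 93.6
python3 - <<'E'
from h import *
o=ctrl.get_obs();d=viewer.get_image('wrist');save(d,'w2.png')
E
```

```text
t: 2.92
ee_pos: [567.8, -277.9, 345.7]
orientation: [3.14, 0.096, 0.001]
ft_force: [0.3, 0.7, 0.1]
width: 87.9
t 2.92 pos [ 567.8 -277.9  345.7] w 87.9 F [0.3 0.7 0.1] q [-0.47  0.5   1.66 -0.    0.98  1.04]
toolx [0.998 0.061 0.001] tooly [ 0.061 -0.998  0.001] toolz [ 9.e-04 -5.e-04 -1.e+00]
delta now tool mm [ -0.3  -0.9 104.7]
0 rot tool deg [-8.000e-02 -5.000e-02  1.799e+02] delta in goal axes [  0.2   0.9 104.7]
180 rot tool deg [ 0.03 -0.05 -0.1 ] delta in goal axes [ -0.2  -0.9 104.7]
```

View pics/w2.png

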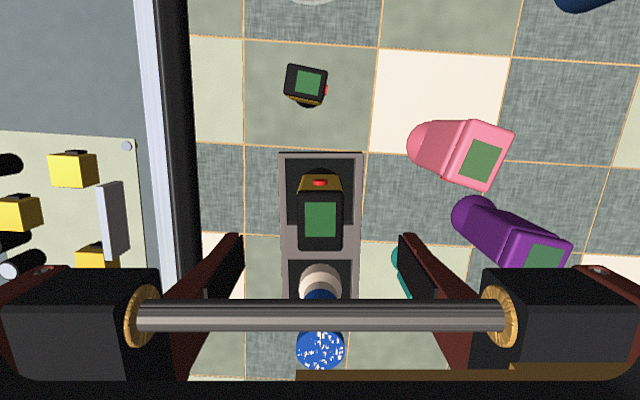

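```bash
python3 -m handwheel '[{"gripper":0,"tx":0,"ty":-0.001,"tz":0.03,"rx":0,"ry":0,"rz":0},{"gripper":0,"tx":0,"ty":0,"tz":0.03,"rx":0,"ry":0,"rz":0},{"gripper":0,"tx":0,"ty":0,"tz":0.03,"rx":0,"ry":0,"rz":0},{"gripper":0,"tx":0,"ty":0,"tz":0.014,"rx":0,"ry":0,"rz":0},{"gripper":0,"tx":0,"ty":0,"tz":0,"rx":0,"ry":0,"rz":0},{"gripper":0,"tx":0,"ty":0,"tz":0,"rx":0,"ry":0,"rz":0}]'; python3 go.py 567.5 -277 241 93.6
```

```text
t: 3.72
ee_pos: [568.5, -276.1, 242.1]
orientation: [3.139, 0.098, 0.003]
ft_force: [0.0, 0.6, -0.8]
width: 88.0
t 3.73 pos [ 568.5 -276.1  242.1] w 88.0 F [ 0.   0.6 -0.8] q [-0.47  0.64  1.7  -0.    0.8   1.04]
toolx [0.998 0.062 0.002] tooly [ 0.062 -0.998  0.001] toolz [ 0.002 -0.001 -1.   ]
delta now tool mm [-1.   0.8  1.1]
0 rot tool deg [-1.7000e-01 -1.0000e-01  1.7998e+02] delta in goal axes [ 1.  -0.8  1.1]
180 rot tool deg [ 0.06 -0.11 -0.02] delta in goal axes [-1.   0.8  1.1]
```

```bash
python3 -m handwheel '[{"gripper":1,"tx":-0.001,"ty":0,"tz":0,"rx":0,"ry":0,"rz":0},{"gripper":1,"tx":0,"ty":0,"tz":0,"rx":0,"ry":0,"rz":0},{"gripper":1,"tx":0,"ty":0,"tz":0,"rx":0,"ry":0,"rz":0},{"gripper":1,"tx":0,"ty":0,"tz":0,"rx":0,"ry":0,"rz":0},{"gripper":1,"tx":0,"ty":0,"tz":0,"rx":0,"ry":0,"rz":0},{"gripper":1,"tx":0,"ty":0,"tz":0,"rx":0,"ry":0,"rz":0},{"gripper":1,"tx":0,"ty":0,"tz":0,"rx":0,"ry":0,"rz":0},{"gripper":1,"tx":0,"ty":0,"tz":0,"rx":0,"ry":0,"rz":0}]'; python3 go.py 567.5 -277 241 93.6
```

```text
t: 4.72
ee_pos: [566.9, -275.9, 240.7]
orientation: [3.14, 0.098, 0.0]
ft_force: [0.3, -1.3, 1.0]
width: 35.8
t 4.72 pos [ 566.9 -275.9  240.7] w 35.8 F [ 0.3 -1.3  1. ] q [-0.47  0.64  1.7  -0.    0.8   1.04]
toolx [0.998 0.063 0.   ] tooly [ 0.063 -0.998  0.   ] toolz [ 2.e-04 -2.e-04 -1.e+00]
delta now tool mm [ 0.5  1.1 -0.3]
0 rot tool deg [-2.0000e-02 -2.0000e-02  1.7999e+02] delta in goal axes [-0.5 -1.1 -0.3]
180 rot tool deg [ 0.01 -0.01 -0.01] delta in goal axes [ 0.5  1.1 -0.3]
```

```bash
python3 -m handwheel '[{"gripper":1,"tx":0,"ty":0,"tz":-0.015,"rx":0,"ry":0,"rz":0},{"gripper":1,"tx":0,"ty":0,"tz":-0.025,"rx":0,"ry":0,"rz":0},{"gripper":1,"tx":0,"ty":0,"tz":-0.025,"rx":0,"ry":0,"rz":0},{"gripper":1,"tx":0,"ty":0,"tz":-0.025,"rx":0,"ry":0,"rz":0},{"gripper":1,"tx":0,"ty":0,"tz":-0.025,"rx":0,"ry":0,"rz":0},{"gripper":1,"tx":0,"ty":0,"tz":0,"rx":0,"ry":0,"rz":0},{"gripper":1,"tx":0,"ty":0,"tz":0,"rx":0,"ry":0,"rz":0}]'; python3 go.py 548 331.2 355 93.6
python3 - <<'E'
from h import *
d=viewer.get_image('scene');save(d,'s2.png')
E
```

```text
t: 5.6
ee_pos: [566.5, -275.6, 355.1]
orientation: [-3.139, -0.098, 0.001]
ft_force: [-0.6, -0.1, -2.6]
width: 36.2
t 5.6 pos [ 566.5 -275.6  355.1] w 36.2 F [-0.6 -0.1 -2.6] q [-0.47  0.49  1.65  0.    1.    1.04]
toolx [ 0.998  0.063 -0.001] tooly [ 0.063 -0.998 -0.001] toolz [-1.e-03  5.e-04 -1.e+00]
delta now tool mm [ 1.960e+01 -6.067e+02  5.000e-01]
0 rot tool deg [8.0000e-02 5.0000e-02 1.7999e+02] delta in goal axes [-1.970e+01  6.067e+02  1.000e-01]
180 rot tool deg [-0.03  0.05 -0.01] delta in goal axes [ 1.970e+01 -6.067e+02  1.000e-01]
```

View pics/s2.png

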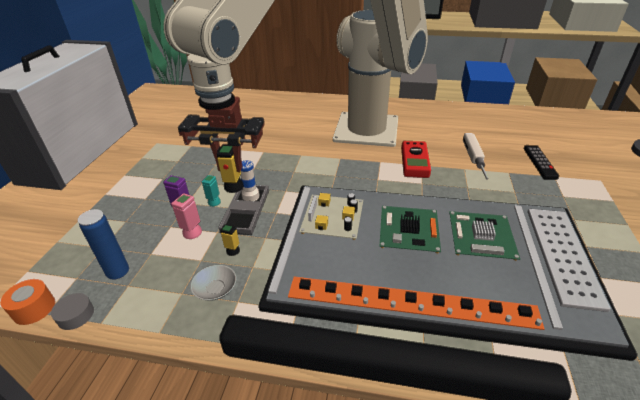

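The thermometer is lifted upright at (229,168) px and the lamp still stands at (247,180). Next I'll carry it over the silver sink at (484,230).

```bash
python3 -m handwheel '[{"gripper":1,"tx":0.0012,"ty":-0.02,"tz":0,"rx":0,"ry":0,"rz":0},{"gripper":1,"tx":0.0012,"ty":-0.038,"tz":0,"rx":0,"ry":0,"rz":0},{"gripper":1,"tx":0.0012,"ty":-0.038,"tz":0,"rx":0,"ry":0,"rz":0},{"gripper":1,"tx":0.0012,"ty":-0.038,"tz":0,"rx":0,"ry":0,"rz":0},{"gripper":1,"tx":0.0012,"ty":-0.038,"tz":0,"rx":0,"ry":0,"rz":0},{"gripper":1,"tx":0.0012,"ty":-0.038,"tz":0,"rx":0,"ry":0,"rz":0},{"gripper":1,"tx":0.0012,"ty":-0.038,"tz":0,"rx":0,"ry":0,"rz":0},{"gripper":1,"tx":0.0012,"ty":-0.038,"tz":0,"rx":0,"ry":0,"rz":0}]';python3 -m handwheel '[{"gripper":1,"tx":0.0012,"ty":-0.038,"tz":0,"rx":0,"ry":0,"rz":0},{"gripper":1,"tx":0.0012,"ty":-0.038,"tz":0,"rx":0,"ry":0,"rz":0},{"gripper":1,"tx":0.0012,"ty":-0.038,"tz":0,"rx":0,"ry":0,"rz":0},{"gripper":1,"tx":0.0012,"ty":-0.038,"tz":0,"rx":0,"ry":0,"rz":0},{"gripper":1,"tx":0.0012,"ty":-0.038,"tz":0,"rx":0,"ry":0,"rz":0},{"gripper":1,"tx":0.0012,"ty":-0.038,"tz":0,"rx":0,"ry":0,"rz":0},{"gripper":1,"tx":0.0012,"ty":-0.038,"tz":0,"rx":0,"ry":0,"rz":0},{"gripper":1,"tx":0,"ty":0,"tz":0,"rx":0,"ry":0,"rz":0}]'; python3 go.py 548 331.2 355 93.6
```

```text
t: 6.65
ee_pos: [557.7, 12.4, 354.9]
orientation: [-3.14, -0.099, 0.002]
ft_force: [0.3, -0.2, -2.0]
width: 35.9
t: 7.65
ee_pos: [549.0, 279.1, 354.8]
orientation: [-3.14, -0.104, 0.002]
ft_force: [-0.3, -0.6, -3.0]
width: 35.6
t 7.65 pos [549.  279.1 354.8] w 35.6 F [-0.3 -0.6 -3. ] q [0.45 0.47 1.69 0.   0.99 1.96]
toolx [ 0.998  0.066 -0.001] tooly [ 0.066 -0.998 -0.   ] toolz [-0.0012  0.     -1.    ]
delta now tool mm [  2.4 -52.1  -0.2]
0 rot tool deg [-1.1000e-01 -1.0000e-02 -1.7981e+02] delta in goal axes [-2.2 52.1 -0.2]
180 rot tool deg [-0.01  0.07  0.19] delta in goal axes [  2.2 -52.1  -0.2]
```

```bash
python3 -m handwheel '[{"gripper":1,"tx":0.001,"ty":-0.026,"tz":0,"rx":0,"ry":0,"rz":0},{"gripper":1,"tx":0.001,"ty":-0.018,"tz":0,"rx":0,"ry":0,"rz":0},{"gripper":1,"tx":0,"ty":-0.008,"tz":0,"rx":0,"ry":0,"rz":0},{"gripper":1,"tx":0,"ty":0,"tz":0,"rx":0,"ry":0,"rz":0},{"gripper":1,"tx":0,"ty":0,"tz":0,"rx":0,"ry":0,"rz":0},{"gripper":1,"tx":0,"ty":0,"tz":0,"rx":0,"ry":0,"rz":0}]'; python3 go.py 548 331.2 355 93.6
python3 - <<'E'
from h import *
for n in ('scene','top','wrist'):
    o=ctrl.get_obs();d=viewer.get_image(n);save(d,n+'3.png');W=cloud(d,o);np.save(n+'3.npy',W)
    k=[546,331]
    m=(abs(W[...,0]-k[0])<45)&(abs(W[...,1]-k[1])<45)&(W[...,2]>54)&(W[...,2]<68)
    P=W[m]
    if len(P)>9: print(n,'sink',len(P),cv2.minAreaRect(P[:,:2].astype(np.float32)))
    m=(abs(W[...,0]-k[0])<45)&(abs(W[...,1]-k[1])<45)&(W[...,2]>105)&(W[...,2]<160)
    P=W[m]
    if len(P)>9: print(n,'therm low',len(P),P.mean(0),P.min(0),P.max(0),cv2.minAreaRect(P[:,:2].astype(np.float32)))
E
```

```text
t: 8.4
ee_pos: [549.1, 327.6, 355.7]
orientation: [3.14, 0.097, -0.0]
ft_force: [-0.1, 0.1, -2.4]
width: 35.8
t 8.4 pos [549.1 327.6 355.7] w 35.8 F [-0.1  0.1 -2.4] q [ 0.52  0.5   1.63 -0.    1.01  2.03]
toolx [ 0.998  0.062 -0.   ] tooly [ 0.062 -0.998  0.   ] toolz [-1.e-04 -2.e-04 -1.e+00]
delta now tool mm [-0.9 -3.6  0.7]
0 rot tool deg [ 1.0000e-02 -2.0000e-02  1.7995e+02] delta in goal axes [0.9 3.6 0.7]
180 rot tool deg [ 0.01  0.01 -0.05] delta in goal axes [-0.9 -3.6  0.7]
scene sink 205 ((548.2630615234375, 330.82244873046875), (47.79703140258789, 44.74216842651367), 2.0700080394744873)
scene therm low 316 [566.02388481 323.988179   139.06829513] [533.85631785 304.95909791 121.24107165] [576.34063577 351.19681295 159.85940249] ((558.6428833007812, 325.548095703125), (47.45393371582031, 35.174903869628906), 69.48719787597656)
top sink 124 ((546.4933471679688, 330.49139404296875), (42.71665954589844, 44.2398567199707), 1.3591240644454956)
wrist sink 375 ((558.7465209960938, 330.5011901855469), (21.586292266845703, 43.417903900146484), 2.5771484375)
wrist therm low 739 [569.37887439 329.35461756 138.08740388] [549.31929273 305.38802539 121.44307334] [573.50106293 352.04695091 159.99555234] ((562.5687866210938, 329.7539978027344), (21.618755340576172, 46.93769836425781), 6.134449481964111)
```

View pics/scene3.png

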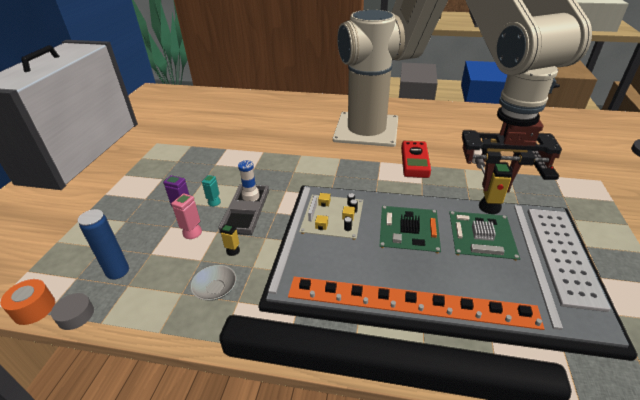

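View pics/wrist3.png

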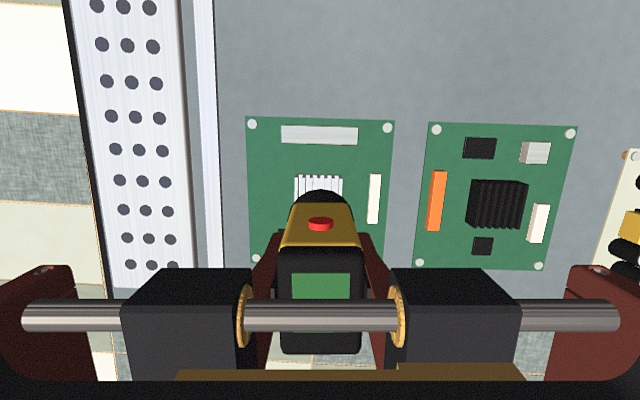

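The silver sink shows at (484,228) in the scene view and (318,190) in the wrist view, directly below the hood and with the thermometer upright. I'll make a small correction and then hold.

```bash
python3 -m handwheel '[{"gripper":1,"tx":-0.001,"ty":-0.0025,"tz":0,"rx":0,"ry":0,"rz":0},{"gripper":1,"tx":0,"ty":0,"tz":0,"rx":0,"ry":0,"rz":0},{"gripper":1,"tx":0,"ty":0,"tz":0,"rx":0,"ry":0,"rz":0},{"gripper":1,"tx":0,"ty":0,"tz":0,"rx":0,"ry":0,"rz":0},{"gripper":1,"tx":0,"ty":0,"tz":0,"rx":0,"ry":0,"rz":0},{"gripper":1,"tx":0,"ty":0,"tz":0,"rx":0,"ry":0,"rz":0},{"gripper":1,"tx":0,"ty":0,"tz":0,"rx":0,"ry":0,"rz":0},{"gripper":1,"tx":0,"ty":0,"tz":0,"rx":0,"ry":0,"rz":0}]';python3 -m handwheel '[{"gripper":1,"tx":0,"ty":0,"tz":0,"rx":0,"ry":0,"rz":0},{"gripper":1,"tx":0,"ty":0,"tz":0,"rx":0,"ry":0,"rz":0},{"gripper":1,"tx":0,"ty":0,"tz":0,"rx":0,"ry":0,"rz":0},{"gripper":1,"tx":0,"ty":0,"tz":0,"rx":0,"ry":0,"rz":0},{"gripper":1,"tx":0,"ty":0,"tz":0,"rx":0,"ry":0,"rz":0},{"gripper":1,"tx":0,"ty":0,"tz":0,"rx":0,"ry":0,"rz":0},{"gripper":1,"tx":0,"ty":0,"tz":0,"rx":0,"ry":0,"rz":0},{"gripper":1,"tx":0,"ty":0,"tz":0,"rx":0,"ry":0,"rz":0}]';python3 -m handwheel '[{"gripper":1,"tx":0,"ty":0,"tz":0,"rx":0,"ry":0,"rz":0},{"gripper":1,"tx":0,"ty":0,"tz":0,"rx":0,"ry":0,"rz":0},{"gripper":1,"tx":0,"ty":0,"tz":0,"rx":0,"ry":0,"rz":0},{"gripper":1,"tx":0,"ty":0,"tz":0,"rx":0,"ry":0,"rz":0},{"gripper":1,"tx":0,"ty":0,"tz":0,"rx":0,"ry":0,"rz":0},{"gripper":1,"tx":0,"ty":0,"tz":0,"rx":0,"ry":0,"rz":0},{"gripper":1,"tx":0,"ty":0,"tz":0,"rx":0,"ry":0,"rz":0},{"gripper":1,"tx":0,"ty":0,"tz":0,"rx":0,"ry":0,"rz":0}]'; python3 go.py 566.9 -275.9 355 93.6
```

```text
t: 9.55
ee_pos: [547.9, 330.7, 355.7]
orientation: [-3.14, -0.098, -0.0]
ft_force: [0.1, -1.0, -1.9]
width: 36.2
t: 10.55
ee_pos: [547.9, 330.7, 355.7]
orientation: [-3.14, -0.098, -0.0]
ft_force: [-0.3, 0.4, -3.0]
width: 35.7
t: 11.55
ee_pos: [547.9, 330.7, 355.7]
orientation: [3.14, 0.098, 0.0]
ft_force: [0.5, -0.4, -2.1]
width: 36.1
t 11.55 pos [547.9 330.7 355.7] w 36.1 F [ 0.5 -0.4 -2.1] q [ 0.52  0.5   1.63 -0.    1.01  2.03]
toolx [0.998 0.063 0.   ] tooly [ 0.063 -0.998  0.   ] toolz [ 0. -0. -1.]
delta now tool mm [-19.  606.6   0.7]
0 rot tool deg [ -0.    -0.   179.99] delta in goal axes [  19.1 -606.6    0.7]
180 rot tool deg [ 0.   -0.   -0.01] delta in goal axes [-19.1 606.6   0.7]
```

Held for 3 s with the arm at rest. Now returning it.

```bash
python3 -m handwheel '[{"gripper":1,"tx":-0.0012,"ty":0.02,"tz":0,"rx":0,"ry":0,"rz":0},{"gripper":1,"tx":-0.0012,"ty":0.038,"tz":0,"rx":0,"ry":0,"rz":0},{"gripper":1,"tx":-0.0012,"ty":0.038,"tz":0,"rx":0,"ry":0,"rz":0},{"gripper":1,"tx":-0.0012,"ty":0.038,"tz":0,"rx":0,"ry":0,"rz":0},{"gripper":1,"tx":-0.0012,"ty":0.038,"tz":0,"rx":0,"ry":0,"rz":0},{"gripper":1,"tx":-0.0012,"ty":0.038,"tz":0,"rx":0,"ry":0,"rz":0},{"gripper":1,"tx":-0.0012,"ty":0.038,"tz":0,"rx":0,"ry":0,"rz":0},{"gripper":1,"tx":-0.0012,"ty":0.038,"tz":0,"rx":0,"ry":0,"rz":0}]';python3 -m handwheel '[{"gripper":1,"tx":-0.0012,"ty":0.038,"tz":0,"rx":0,"ry":0,"rz":0},{"gripper":1,"tx":-0.0012,"ty":0.038,"tz":0,"rx":0,"ry":0,"rz":0},{"gripper":1,"tx":-0.0012,"ty":0.038,"tz":0,"rx":0,"ry":0,"rz":0},{"gripper":1,"tx":-0.0012,"ty":0.038,"tz":0,"rx":0,"ry":0,"rz":0},{"gripper":1,"tx":-0.0012,"ty":0.038,"tz":0,"rx":0,"ry":0,"rz":0},{"gripper":1,"tx":-0.0012,"ty":0.038,"tz":0,"rx":0,"ry":0,"rz":0},{"gripper":1,"tx":-0.0012,"ty":0.03,"tz":0,"rx":0,"ry":0,"rz":0},{"gripper":1,"tx":0,"ty":0,"tz":0,"rx":0,"ry":0,"rz":0}]'; python3 go.py 566.9 -275.9 355 93.6
```

```text
t: 12.55
ee_pos: [555.6, 42.4, 355.8]
orientation: [3.14, 0.098, -0.0]
ft_force: [0.5, -1.4, -2.1]
width: 36.1
t: 13.55
ee_pos: [563.1, -215.8, 355.7]
orientation: [3.14, 0.093, 0.0]
ft_force: [0.3, 0.5, -2.2]
width: 35.4
t 13.55 pos [ 563.1 -215.8  355.7] w 35.4 F [ 0.3  0.5 -2.2] q [-0.39  0.45  1.72 -0.    0.98  1.13]
toolx [0.998 0.059 0.   ] tooly [ 0.059 -0.998  0.   ] toolz [ 1.e-04 -5.e-04 -1.e+00]
delta now tool mm [ 0.3 60.2  0.7]
0 rot tool deg [-0.0000e+00 -4.0000e-02  1.7981e+02] delta in goal axes [ -0.1 -60.2   0.7]
180 rot tool deg [ 0.03 -0.   -0.19] delta in goal axes [ 0.1 60.2  0.7]
```

```bash
python3 -m handwheel '[{"gripper":1,"tx":0,"ty":0.03,"tz":0,"rx":0,"ry":0,"rz":0},{"gripper":1,"tx":0,"ty":0.02,"tz":0,"rx":0,"ry":0,"rz":0},{"gripper":1,"tx":0,"ty":0.0085,"tz":0,"rx":0,"ry":0,"rz":0},{"gripper":1,"tx":0,"ty":0,"tz":0,"rx":0,"ry":0,"rz":0},{"gripper":1,"tx":0,"ty":0,"tz":0,"rx":0,"ry":0,"rz":0},{"gripper":1,"tx":0,"ty":0,"tz":0,"rx":0,"ry":0,"rz":0}]'; python3 go.py 566.9 -275.9 242 93.6
```

```text
t: 14.3
ee_pos: [567.7, -271.1, 355.7]
orientation: [-3.14, -0.099, 0.0]
ft_force: [0.1, 0.6, -1.8]
width: 35.8
t 14.3 pos [ 567.7 -271.1  355.7] w 35.8 F [ 0.1  0.6 -1.8] q [-0.46  0.49  1.66  0.    1.    1.04]
toolx [ 0.998  0.063 -0.   ] tooly [ 0.063 -0.998 -0.   ] toolz [-2.e-04  2.e-04 -1.e+00]
delta now tool mm [ -1.    4.8 113.7]
0 rot tool deg [-2.0000e-02 -2.0000e-02 -1.7997e+02] delta in goal axes [  1.1  -4.8 113.7]
180 rot tool deg [-0.01  0.01  0.03] delta in goal axes [ -1.1   4.8 113.7]
```

```bash
python3 -m handwheel '[{"gripper":1,"tx":-0.001,"ty":0.005,"tz":0.02,"rx":0,"ry":0,"rz":0},{"gripper":1,"tx":0,"ty":0,"tz":0.025,"rx":0,"ry":0,"rz":0},{"gripper":1,"tx":0,"ty":0,"tz":0.025,"rx":0,"ry":0,"rz":0},{"gripper":1,"tx":0,"ty":0,"tz":0.02,"rx":0,"ry":0,"rz":0},{"gripper":1,"tx":0,"ty":0,"tz":0.01,"rx":0,"ry":0,"rz":0},{"gripper":1,"tx":0,"ty":0,"tz":0,"rx":0,"ry":0,"rz":0},{"gripper":1,"tx":0,"ty":0,"tz":0,"rx":0,"ry":0,"rz":0}]'; python3 go.py 566.9 -275.9 242 93.6
```

```text
t: 15.18
ee_pos: [567.3, -277.0, 256.4]
orientation: [3.139, 0.098, 0.002]
ft_force: [0.2, 0.4, -2.1]
width: 36.0
t 15.18 pos [ 567.3 -277.   256.4] w 36.0 F [ 0.2  0.4 -2.1] q [-0.47  0.62  1.7  -0.    0.82  1.04]
toolx [0.998 0.063 0.001] tooly [ 0.063 -0.998  0.001] toolz [ 1.2e-03 -7.0e-04 -1.0e+00]
delta now tool mm [-0.4 -1.2 14.4]
0 rot tool deg [-1.1000e-01 -7.0000e-02  1.7999e+02] delta in goal axes [ 0.4  1.2 14.4]
180 rot tool deg [ 0.04 -0.07 -0.01] delta in goal axes [-0.4 -1.2 14.4]
```

```bash
python3 -m handwheel '[{"gripper":1,"tx":0,"ty":-0.001,"tz":0.006,"rx":0,"ry":0,"rz":0},{"gripper":1,"tx":0,"ty":0,"tz":0.004,"rx":0,"ry":0,"rz":0},{"gripper":1,"tx":0,"ty":0,"tz":0.002,"rx":0,"ry":0,"rz":0},{"gripper":1,"tx":0,"ty":0,"tz":0.002,"rx":0,"ry":0,"rz":0},{"gripper":1,"tx":0,"ty":0,"tz":0.001,"rx":0,"ry":0,"rz":0},{"gripper":1,"tx":0,"ty":0,"tz":0,"rx":0,"ry":0,"rz":0},{"gripper":1,"tx":0,"ty":0,"tz":0,"rx":0,"ry":0,"rz":0}]'; python3 go.py 566.9 -275.9 241 93.6
```

```text
t: 16.05
ee_pos: [566.9, -275.8, 240.7]
orientation: [3.14, 0.098, 0.0]
ft_force: [0.4, -0.4, -2.5]
width: 35.8
t 16.05 pos [ 566.9 -275.8  240.7] w 35.8 F [ 0.4 -0.4 -2.5] q [-0.47  0.64  1.7  -0.    0.8   1.04]
toolx [0.998 0.063 0.   ] tooly [ 0.063 -0.998  0.   ] toolz [ 2.e-04 -1.e-04 -1.e+00]
delta now tool mm [-0.   0.1 -0.3]
0 rot tool deg [-1.0000e-02 -1.0000e-02  1.7999e+02] delta in goal axes [ 0.  -0.1 -0.3]
180 rot tool deg [ 0.01 -0.01 -0.01] delta in goal axes [-0.   0.1 -0.3]
```

```bash
python3 -m handwheel '[{"gripper":1,"tx":0,"ty":0,"tz":0.0007,"rx":0,"ry":0,"rz":0},{"gripper":1,"tx":0,"ty":0,"tz":0,"rx":0,"ry":0,"rz":0},{"gripper":1,"tx":0,"ty":0,"tz":0,"rx":0,"ry":0,"rz":0}]'; python3 -m handwheel '[{"gripper":1,"tx":0,"ty":0,"tz":0.0005,"rx":0,"ry":0,"rz":0},{"gripper":1,"tx":0,"ty":0,"tz":0,"rx":0,"ry":0,"rz":0},{"gripper":1,"tx":0,"ty":0,"tz":0,"rx":0,"ry":0,"rz":0}]'
```

```text
t: 16.42
ee_pos: [566.9, -275.9, 240.7]
orientation: [3.14, 0.098, 0.0]
ft_force: [-2.4, 2.1, 5.3]
width: 35.7
t: 16.8
ee_pos: [566.9, -275.8, 240.7]
orientation: [3.14, 0.098, 0.0]
ft_force: [-3.1, 1.3, 9.6]
width: 36.1
```

Contact with the well floor, about 10 N. Opening the gripper, then I'll rise straight up.

```bash
python3 -m handwheel '[{"gripper":0,"tx":0,"ty":0,"tz":-0.0005,"rx":0,"ry":0,"rz":0},{"gripper":0,"tx":0,"ty":0,"tz":0,"rx":0,"ry":0,"rz":0},{"gripper":0,"tx":0,"ty":0,"tz":0,"rx":0,"ry":0,"rz":0},{"gripper":0,"tx":0,"ty":0,"tz":0,"rx":0,"ry":0,"rz":0},{"gripper":0,"tx":0,"ty":0,"tz":0,"rx":0,"ry":0,"rz":0},{"gripper":0,"tx":0,"ty":0,"tz":0,"rx":0,"ry":0,"rz":0},{"gripper":0,"tx":0,"ty":0,"tz":0,"rx":0,"ry":0,"rz":0}]'; python3 go.py 566.9 -275.9 360 93.6
```

```text
t: 17.68
ee_pos: [566.9, -275.8, 240.0]
orientation: [-3.14, -0.098, 0.0]
ft_force: [-0.5, -0.3, -0.4]
width: 88.0
t 17.68 pos [ 566.9 -275.8  240. ] w 88.0 F [-0.5 -0.3 -0.4] q [-0.47  0.64  1.7   0.    0.8   1.04]
toolx [ 0.998  0.063 -0.   ] tooly [ 0.063 -0.998 -0.   ] toolz [-0.  0. -1.]
delta now tool mm [ 0.0e+00  1.0e-01 -1.2e+02]
0 rot tool deg [  0.     0.   179.99] delta in goal axes [-0.0e+00 -1.0e-01 -1.2e+02]
180 rot tool deg [-0.    0.   -0.01] delta in goal axes [ 0.0e+00  1.0e-01 -1.2e+02]
```

```bash
python3 -m handwheel '[{"gripper":0,"tx":0,"ty":0,"tz":-0.02,"rx":0,"ry":0,"rz":0},{"gripper":0,"tx":0,"ty":0,"tz":-0.03,"rx":0,"ry":0,"rz":0},{"gripper":0,"tx":0,"ty":0,"tz":-0.03,"rx":0,"ry":0,"rz":0},{"gripper":0,"tx":0,"ty":0,"tz":-0.03,"rx":0,"ry":0,"rz":0},{"gripper":0,"tx":0,"ty":0,"tz":-0.03,"rx":0,"ry":0,"rz":0},{"gripper":0,"tx":0,"ty":0,"tz":-0.02,"rx":0,"ry":0,"rz":0},{"gripper":0,"tx":0,"ty":0,"tz":0,"rx":0,"ry":0,"rz":0},{"gripper":0,"tx":0,"ty":0,"tz":0,"rx":0,"ry":0,"rz":0}]'
python3 - <<'E'
from h import *
for n in ('scene','wrist'):
    o=ctrl.get_obs();d=viewer.get_image(n);save(d,n+'4.png');W=cloud(d,o)
    for nm,c in (('therm',(567,-276)),('lamp',(458,-282.5))):
        m=(abs(W[...,0]-c[0])<40)&(abs(W[...,1]-c[1])<40)&(W[...,2]>105)&(W[...,2]<125)
        P=W[m]
        if len(P)>9: print(n,nm,len(P),P.mean(0).round(1),cv2.minAreaRect(P[:,:2].astype(np.float32)))
E
```

```text
t: 18.68
ee_pos: [566.6, -275.6, 399.8]
orientation: [-3.14, -0.098, 0.001]
ft_force: [0.2, 0.0, -0.6]
width: 88.2
scene therm 200 [ 573.6 -272.1  114.2] ((569.916259765625, -273.7983093261719), (46.963233947753906, 34.1268310546875), 2.6059868335723877)
scene lamp 146 [ 462.5 -281.3  113.9] ((457.6390380859375, -284.3649597167969), (42.768341064453125, 40.291351318359375), 49.18638610839844)
wrist therm 1897 [ 568.8 -275.3  116.1] ((567.5030517578125, -275.395751953125), (45.712852478027344, 33.84103012084961), 3.0874366760253906)
wrist lamp 351 [ 473.8 -282.9  113.3] ((471.62432861328125, -283.158203125), (13.156050682067871, 37.278900146484375), 3.1648738384246826)
```

View pics/scene4.png

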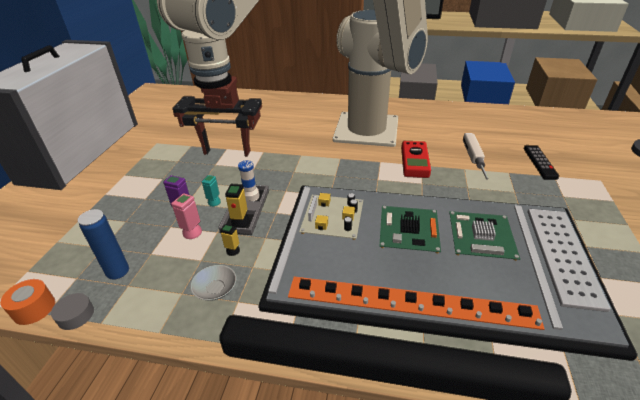

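The thermometer stands upright in its well at (236,203) px, the lamp in the other at (247,180), and the gripper is clear above both.

```bash
python3 -c "
from workcell import ctrl
print(ctrl.close_job())"
```

```text
the job is handed in; nothing more can be done
None
```

I lifted the large yellow thermometer out of its well and held it over the middle of the silver heat sink for about 3 s. The lens was about 60 mm above the sink, upright, with the gripper within about 1 mm of its measured middle. I then put the thermometer back in the same well, released it and handed the job in at about 19 s of the 61 s allowed.

**Last checks:**
- **Thermometer:** it stands upright about 1–3 mm from where it started, with its top at about 116 mm. The scene and wrist cameras differ by 2–3 mm, which is close to their calibration error.
- **Lamp:** it is still upright in its own well, within about 3 mm of its start in the scene view. The wrist view saw only part of it, so its lamp centre is not comparable.
- **Robot:** the gripper is open and well clear above both, with almost no force on the wrist. The highest wrist force I read was about 10 N, when the thermometer touched the well floor.

The very first move command was refused because its rows were incomplete; nothing moved. No check failed.

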